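# Change the vacuum over between two suction plates

### The job

Both suction plates on the conservation bench share one pump: change the vacuum over from the blue plate to the yellow one. First turn the yellow ball valve fully open, to its stop, while the blue one stays open, and only then turn the blue ball valve fully shut, to its stop, so that the pump is never choked. Leave the brass weight, bottle, tub and brush where they are.

Things in the scene. Friction and masses are not known exactly. Their poses are not given: they have to be found in the camera images.
- yellow_valve (a joint): angle of the yellow ball valve's lever, rad: 0 = shut (lever square across its pipe, pointing along the yellow station's +y), 1.571 = fully open (lever in line above its pipe, pointing along the station's +x, to the plate); it has a hard stop at both ends. Opening turns it clockwise seen from above. It stays where it is left; friction only, about 0.2 N m (2 to 3 N at the grip), no spring
- blue_valve (a joint): angle of the blue ball valve's lever, rad: 0 = shut (lever square across its pipe, pointing along the blue station's +y), 1.571 = fully open (lever in line above its pipe, pointing along the station's +x, to the plate); it has a hard stop at both ends. Opening turns it clockwise seen from above. It stays where it is left; friction only, about 0.2 N m (2 to 3 N at the grip), no spring
- yellow_pivot (a point): point on the upright stem axis of the yellow valve at the lever's mid height, 110 mm above the bench; fixed to the yellow station, same axes as yellow_station. The lever turns about this point's z
- blue_pivot (a point): point on the upright stem axis of the blue valve at the lever's mid height, 110 mm above the bench; fixed to the blue station, same axes as blue_station. The lever turns about this point's z
- yellow_grip (a point): middle of the yellow lever's grip, 85 mm from the stem axis, 110 mm above the bench; moves with the lever, y along the lever away from the stem, z up. The yellow plastic sleeve is 18 mm wide, 20 mm high and runs from 40 to 120 mm out from the stem axis; nothing within 25 mm below or 30 mm beside it
- blue_grip (a point): middle of the blue lever's grip, 85 mm from the stem axis, 110 mm above the bench; moves with the lever, y along the lever away from the stem, z up. The blue plastic sleeve is 18 mm wide, 20 mm high and runs from 40 to 120 mm out from the stem axis; nothing within 25 mm below or 30 mm beside it
- weight: loose brass disc weight, 60 mm across, 40 mm high, 0.8 kg, on top of the blue plate; origin at the centre of its underside, z up along its axis
- bottle: loose white plastic bottle with a red cap, 66 mm across, 160 mm high, standing on the bench; origin at the centre of its underside
- tub: loose round clear tub with a blue lid, 112 mm across, 69 mm high, on the bench; origin at the centre of its underside
- brush: loose brush with a red handle, 180 mm long, lying on the bench between the stations along its own x; origin on the bench under its middle
- yellow_station: yellow suction station, fixed to the bench (side and yaw vary); origin on the bench under the valve stem, x along the pipe to the plate, z up. Top of the brass valve under the lever: 71 mm up. White pipe 28 mm across, top at 59 mm, from 75 mm behind the stem to the plate. Round grey plate with yellow rim: 160 mm across, 80 mm high, centre 210 mm along +x
- blue_station: blue suction station, fixed to the bench (side and yaw vary); origin on the bench under the valve stem, x along the pipe to the plate, z up. Top of the brass valve under the lever: 71 mm up. White pipe 28 mm across, top at 59 mm, from 75 mm behind the stem to the plate. Round grey plate with blue rim: 160 mm across, 80 mm high, centre 210 mm along +x

How it is judged:
By the outcome, as a careful person would: the job done as asked, in the order asked, and still so for the second after the job is handed in, with the robot touching nothing.
It also fails if it takes over 53 s, if anything falls off the work surface, if the arm or the gripper's body presses on something with over 40 N, if the wrist force passes 120 N, or if a joint passes its speed limit or range.

### The arm

A 6-joint arm with a two-finger parallel gripper is mounted at the origin on the work surface. World frame = base frame: x ahead of the robot, y to its left, z up, the work surface at z = 0. Lengths are in m, angles in rad, forces in N, time in s.
With the tool pointing down it reaches from about 0.3 to 0.95 m from the base axis. Payload 3.1 kg.
Tool frame: the origin (TCP) lies midway between the tips of the shut fingers; the grasp point (between the pads) lies 19 mm behind it; z points along the fingers, y is the line along which they close (so a half turn about z gives the same grasp; the last joint's range is limited). The gripper opens to 85 mm and grips with 20 to 120 N. Pads are 22 mm wide; open, the fingers measure 114 mm over their backs; the gripper's body (76 mm by 85 mm) begins 54 mm behind the grasp point. The pads swing forward as they close: fully open they stand 13 mm farther back than shut.
Start: joints at [1.241, 0.308, 1.634, -0, 1.2, -0.07], TCP at [0.161, 0.604, 0.231] pointing down, gripper open.
Joint ranges: [-3.06, 3.06], [-0.79, 1.96], [0.05, 2.63], [-1.19, 4.34], [0.05, 2.64], [-2.94, 2.94]. Speed limits (rad/s): [2.79, 2.79, 3.14, 3.14, 3.14, 3.14].

### API

Orientations are given as a unit quaternion [x, y, z, w].
In Python, from station import ctrl gives the robot as it stands.
- The arm moves only by the tool step_arm, never from a script. Its argument "targets" is a list of rows, each a list of 2 entries, a list of its own where there are three numbers: the shift along the tool's x, y, z as a fraction of full scale, then the turn, a rotation vector about the tool's x, y, z as a fraction of full scale. A call has exactly 10 rows; each row shifts and turns the commanded pose from where the row before left it, along the tool's axes as they then stand; what a row does not reach is not made up. Full scale, the value 1, is 0.12 m for a shift and 120 degrees for a turn. A row lasts 1/12 s, in which the tool goes at most 41.7 mm and 7.16 degrees, less where a joint would pass 70% of its speed; a pose out of reach is approached as far as the arm can. A call with a number of a shift or a turn outside -1 to 1 is refused whole. A call with a gripper value outside its range is refused whole. "grip" is the closure, from 0 (fully open) to 1 (shut), set as the call begins (left out, the last holds). The fingers move at their own pace and stop on an object; "force" is the grip in N (left out, the last holds). Time passes only in rows, so rows that do not move let the fingers close, or fill a call up. It gives the time, the measured TCP pose, the force, the opening and the grip force at its end, in the units of the state.
- ctrl.state(): the state, without advancing time (a new reading comes with each control period).
- ctrl.read_camera(name): name is "scene" or "top"; returns a dict with "color" (400x640x3 uint8, red, green, blue), "range_z" (400x640 float32, m along the optical axis (not along the pixel's ray), 0 where there is no reading), "fov_y" (degrees; the focal length in pixels is half the picture's height over the tangent of half this angle, whatever the lens; pixels are square), "cx", "cy" (the principal point, pixels), "R" (3x3) and "t" (3): a world point X has camera coordinates R X + t. Camera axes: x right, y down, z forward; pixel columns grow to the right and rows downward; lengths in m; the calibration is good to about 2 mm. A picture is of the moment at which its call begins.
- ctrl.close_job(): hands the job in; it is judged then, once.
The state is a dict: "time": time; "joint_positions": joint angles; "joint_vel": joint speeds; "tau": joint torques, N m; "tcp_pos": TCP position; "ee_rot": TCP orientation; "wrist_force": force on the tool from outside, world axes, zero at the start; "moment": the same for the moment, N m; "finger_gap": opening from 0.0 (shut) to 1.0 (fully open); "grip_force": force on a finger pad.
Only numpy, scipy, OpenCV 4.12 (cv2) and the standard library are available. Lean on these libraries where they do the work, as an engineer would, in place of code of your own. Each camera call takes 0.05 s, during which the arm holds its last target. There are 200 camera calls.

## Working session

There is one attempt and no reset: what is moved stays moved. The work goes in short steps, Python scripts to look and compute and a tool call to move; the robot and the scene stay as the last step left them, time stands still between calls to the robot, and variables do not carry over. Pictures are saved under pics/ and viewed, at most 10 in all, crops included, and the job is handed in when it is done.

Besides the shell and the picture viewer there is one more tool, called by a JSON object that holds its "op" and its "data", one argument or row to a line. step_arm: Moves the arm, as the interface text tells. Shift numbers are shares of 0.12 m and turn numbers shares of 120 degrees, none past 1 either way. Its arguments: {"type":"object","properties":{"targets":{"type":"array","items":{"type":"array"}},"grip":{"type":"number"},"force":{"type":"number"}},"required":["targets"]}

```bash
mkdir -p pics
python3 - <<'E'
from station import ctrl
import cv2,numpy as np,pickle
d={}
for n in("scene","top"):
    c=ctrl.read_camera(n);d[n]=c
    cv2.imwrite(f"pics/{n}0.png",c["color"][...,::-1])
    print(n,c["fov_y"],c["cx"],c["cy"],(-c["R"].T@c["t"]).round(3))
pickle.dump(d,open("d.pkl","wb"));print(ctrl.state())
E
```

```text
scene 53.787731140674666 321.35605012920803 194.3946848789309 [1.268 0.695 0.743]
top 54.96482373702813 318.19223982335825 204.89951269611268 [ 0.385 -0.008  1.393]
{'time': 0.1, 'joint_positions': array([ 1.24128812e+00,  3.08916522e-01,  1.63507729e+00, -3.20288667e-05,
        1.19972764e+00, -6.96954497e-02]), 'joint_vel': array([ 0.0006579 , -0.00091827, -0.00281654,  0.0002573 , -0.00038942,
        0.00115944]), 'tau': array([-9.37922209e-05, -4.16408193e+01, -2.77643859e+01, -2.06340505e-04,
        3.95931944e-03,  1.47488601e-05]), 'tcp_pos': array([0.16034734, 0.60329071, 0.23015422]), 'ee_rot': array([ 1.29535464e-01,  9.91574218e-01, -1.04622630e-03, -1.96426409e-04]), 'wrist_force': array([ 1.13274641,  0.78207374, -0.61535594]), 'moment': array([-0.02642497,  0.03535774, -0.04781869]), 'grip_force': 0.0, 'finger_gap': 0.9939821384009745}
```

View pics/scene0.png

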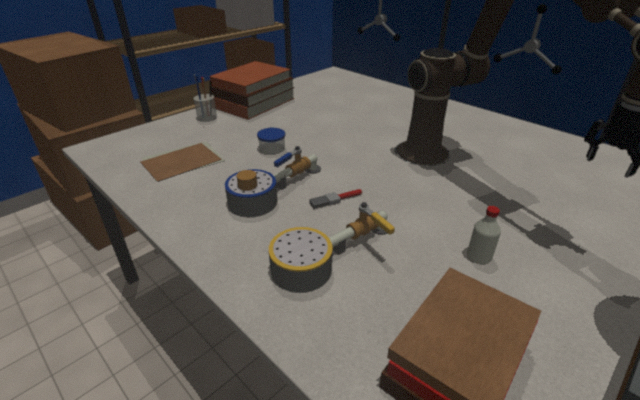

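View pics/top0.png

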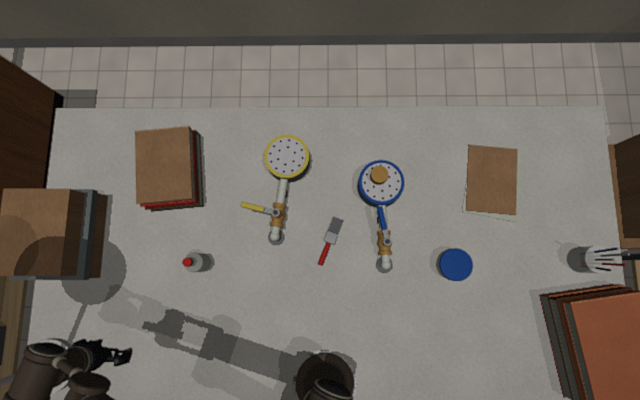

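The top view shows the yellow lever at about (255,208), square across its pipe (shut). The blue lever is at about (381,217), in line with its pipe (open). The bottle is at (195,262), the tub at (456,264) and the brush at (330,240). I'll measure from both views.

```bash
cat > h.py <<'E'
import cv2,numpy as np
def K(c):
    f=200/np.tan(np.radians(c["fov_y"])/2); return np.array([[f,0,c["cx"]],[0,f,c["cy"]],[0,0,1]])
def ray(c,uv):
    d=c["R"].T@np.linalg.inv(K(c))@np.array([*uv,1.]); return -c["R"].T@c["t"],d
def onz(c,uv,z):
    o,d=ray(c,uv); return o+d*(z-o[2])/d[2]
def cloud(c):
    v,u=np.mgrid[0:400,0:640]; z=c["range_z"]
    p=np.stack([u,v,np.ones_like(u)],-1)@np.linalg.inv(K(c)).T*z[...,None]
    return (p-c["t"])@c["R"]
def tri(a,ua,b,ub):
    P=lambda c:K(c)@np.c_[c["R"],c["t"]]
    X=cv2.triangulatePoints(P(a),P(b),np.array(ua,float).reshape(2,1),np.array(ub,float).reshape(2,1)); return (X[:3]/X[3]).ravel()
HUE={"yellow":(18,34,130,90),"blue":(105,128,130,40)}
ROI={"top":{"yellow":(225,130,320,235),"blue":(350,150,410,240)},"scene":{"yellow":(250,195,400,290),"blue":(215,140,305,215)}}
def blobs(n,c,col):
    hsv=cv2.cvtColor(c["color"],cv2.COLOR_RGB2HSV);h=HUE[col]
    m=cv2.inRange(hsv,(h[0],h[2],h[3]),(h[1],255,255));x0,y0,x1,y1=ROI[n][col]
    k=np.zeros_like(m);k[y0:y1,x0:x1]=m[y0:y1,x0:x1]
    N,l,s,ce=cv2.connectedComponentsWithStats(k)
    return [(i,s[i],ce[i],l==i) for i in range(1,N) if s[i][4]>25]
E
python3 - <<'E'
from h import *
import pickle
d=pickle.load(open("d.pkl","rb"))
for n,c in d.items():
    W=cloud(c)
    for col in HUE:
        for i,s,ce,m in blobs(n,c,col):
            p=W[m]; v,u=np.nonzero(m); r=cv2.minAreaRect(np.c_[u,v].astype(np.float32))
            print(n,col,s,ce.round(1),"xyz med",np.median(p,0).round(3),"rect",np.round(r[0],1),np.round(r[1],1),round(r[2],1), "z10-90",np.percentile(p[:,2],[10,90]).round(3))
E
```

```text
scene yellow [372 213  22  18 136] [382.7 221.3] xyz med [0.595 0.248 0.122] rect [382.5 221. ] [26.4  5.4] 39.8 z10-90 [0.118 0.124]
scene yellow [269 227  64  44 533] [300.3 252.8] xyz med [0.803 0.164 0.082] rect [300.5 248.5] [43. 63.] 90.0 z10-90 [0.08  0.083]
scene blue [275 153  16  12  51] [282.7 158. ] xyz med [ 0.555 -0.187  0.121] rect [282.5 158.1] [ 3.6 17.1] 59.7 z10-90 [0.118 0.124]
scene blue [226 174  50  23 138] [251.8 189.3] xyz med [ 0.721 -0.145  0.082] rect [250.6 185.8] [20.7 49.5] 85.7 z10-90 [0.081 0.084]
top yellow [265 135  44  43 322] [287.2 158.3] xyz med [0.758 0.129 0.079] rect [286.5 156. ] [42. 43.] 90.0 z10-90 [0.075 0.083]
top yellow [241 203  23   9 106] [252.6 206.7] xyz med [0.588 0.241 0.119] rect [252.2 206.7] [22.6  4.6] 14.0 z10-90 [0.114 0.123]
top yellow [274 203  11   9  46] [279.1 206.1] xyz med [0.6   0.157 0.064] rect [279.3 205.8] [10.2  5.9] 32.0 z10-90 [0.057 0.068]
top yellow [271 216  12  10  67] [276.8 221.5] xyz med [0.543 0.164 0.065] rect [276.5 220.5] [ 9. 11.] 90.0 z10-90 [0.06  0.068]
top blue [358 161  46  44 315] [379.3 184.6] xyz med [ 0.663 -0.186  0.079] rect [380.5 182.5] [43. 45.] 90.0 z10-90 [0.073 0.083]
top blue [377 207  10  22 106] [381.4 217.6] xyz med [ 0.551 -0.191  0.119] rect [381.3 217.4] [22.3  4.8] 76.8 z10-90 [0.114 0.123]
```

Run:
```python
from h import *
import pickle
d=pickle.load(open("d.pkl","rb"));T,S=d["top"],d["scene"]
for col in HUE:
    bt=blobs("top",T,col); bs=blobs("scene",S,col)
    pl=max(bt,key=lambda b:b[1][4]); ps=max(bs,key=lambda b:b[1][4])
    f=lambda m:np.array(cv2.fitEllipse(cv2.convexHull(np.argwhere(m)[:,::-1].astype(np.int32)))[0])
    ct,cs=f(pl[3]),f(ps[3])
    print(col,"plate tri",tri(T,ct,S,cs).round(4),"top@.08",onz(T,ct,.08).round(4),"scene@.08",onz(S,cs,.08).round(4))
    def lev(bl,c):
        b=[x for x in bl if abs(np.median(cloud(c)[x[3]],0)[2]-.12)<.006][0]
        v,u=np.nonzero(b[3]);return cv2.minAreaRect(np.c_[u,v].astype(np.float32))[0],b[2],np.c_[u,v]
    rt,rs=lev(bt,T),lev(bs,S)
    print(" sleeve tri",tri(T,rt[1],S,rs[1]).round(4),"top@.12",onz(T,rt[1],.12).round(4),"scene@.118",onz(S,rs[1],.118).round(4))
    q=np.array([onz(T,p,.119) for p in rt[2]])[:,:2]
    w=np.linalg.svd(q-q.mean(0))[2][0]; s=(q-q.mean(0))@w
    C=onz(T,ct,.08)[:2]; 
    for sg in(1,-1):
        stem=q.mean(0)-sg*w*.080
        print("  dir",(sg*w).round(3),"yaw",np.degrees(np.arctan2(*(sg*w)[::-1])).round(1),"len",np.ptp(s).round(3),"stem",stem.round(4),"plate dist",np.linalg.norm(C-stem).round(4),"plate yaw",np.degrees(np.arctan2(*(C-stem)[::-1])).round(1))
from station import ctrl
```

```text
yellow plate tri [0.7776 0.1346 0.0733] top@.08 [0.7754 0.134  0.08  ] scene@.08 [0.7826 0.14   0.08  ]
 sleeve tri [0.5879 0.2422 0.115 ] top@.12 [0.5879 0.2401 0.12  ] scene@.118 [0.5903 0.2453 0.118 ]
  dir [-0.244 -0.97 ] yaw -104.1 len 0.077 stem [0.6075 0.3179] plate dist 0.2491 plate yaw -47.6
  dir [0.244 0.97 ] yaw 75.9 len 0.077 stem [0.5686 0.1628] plate dist 0.2089 plate yaw -7.9
blue plate tri [ 0.6823 -0.1989  0.0749] top@.08 [ 0.6802 -0.1973  0.08  ] scene@.08 [ 0.6873 -0.1933  0.08  ]
 sleeve tri [ 0.5519 -0.1916  0.1174] top@.12 [ 0.5513 -0.191   0.12  ] scene@.118 [ 0.5527 -0.1911  0.118 ]
  dir [-0.979 -0.203] yaw -168.3 len 0.074 stem [ 0.6298 -0.175 ] plate dist 0.0551 plate yaw -23.9
  dir [0.979 0.203] yaw 11.7 len 0.074 stem [ 0.4731 -0.2074] plate dist 0.2073 plate yaw 2.8
```

Run:
```python
from h import *
import pickle
d=pickle.load(open("d.pkl","rb"));T=d["top"]
hsv=cv2.cvtColor(T["color"],cv2.COLOR_RGB2HSV);W=cloud(T)
for col,(x0,x1,y0,y1),C,stem in(("yellow",(.45,.70,.10,.20),(.7754,.134),(.5686,.1628)),("blue",(.35,.6,-.26,-.15),(.6802,-.1973),(.4731,-.2074))):
    C=np.array(C);stem=np.array(stem)
    m=(W[...,0]>x0)&(W[...,0]<x1)&(W[...,1]>y0)&(W[...,1]<y1)&(W[...,2]>.045)&(W[...,2]<.078)
    # pipe/valve points: crest
    p=W[m]; far=np.linalg.norm(p[:,:2]-C,axis=1)>.09; p=p[far]
    u=(stem-C)/np.linalg.norm(stem-C); s=(p[:,:2]-C)@u; n=(p[:,:2]-C)@np.array([-u[1],u[0]])
    for a in np.arange(.09,.31,.02):
        k=(s>a)&(s<a+.02)
        if k.sum()>3:print(col,round(a,2),k.sum(),"off",n[k].mean().round(4),n[k].min().round(3),n[k].max().round(3),"z",p[k,2].max().round(3))
    st=W[(np.linalg.norm(W[...,:2]-stem,axis=-1)<.035)&(W[...,2]>.09)&(W[...,2]<.15)]
    print(len(st),st.mean(0).round(4),st.max(0).round(3))
a=T["color"][130:280,220:420,::-1]
cv2.imwrite("pics/crop.png",cv2.resize(a,(800,600),interpolation=cv2.INTER_CUBIC))
```

```text
yellow 0.09 43 off 0.0005 -0.014 0.013 z 0.063
yellow 0.11 42 off 0.001 -0.014 0.014 z 0.064
yellow 0.13 44 off 0.0002 -0.014 0.013 z 0.063
yellow 0.15 49 off 0.0013 -0.02 0.022 z 0.071
yellow 0.17 59 off 0.0026 -0.024 0.02 z 0.072
yellow 0.19 32 off 0.014 -0.024 0.024 z 0.075
yellow 0.21 63 off 0.0017 -0.024 0.022 z 0.072
yellow 0.23 70 off 0.0006 -0.023 0.021 z 0.074
yellow 0.25 41 off -0.0002 -0.014 0.011 z 0.063
yellow 0.27 52 off -0.0009 -0.017 0.014 z 0.067
yellow 0.29 12 off -0.0008 -0.011 0.01 z 0.058
87 [0.573  0.1704 0.1144] [0.585 0.195 0.127]
blue 0.09 15 off 0.0109 0.007 0.016 z 0.062
blue 0.11 11 off 0.0083 -0.011 0.015 z 0.058
blue 0.13 13 off -0.0005 -0.012 0.017 z 0.057
blue 0.15 22 off 0.0003 -0.018 0.024 z 0.068
blue 0.17 39 off -0.0039 -0.018 0.023 z 0.073
blue 0.19 32 off -0.0142 -0.023 -0.003 z 0.073
blue 0.21 61 off -0.0016 -0.021 0.024 z 0.076
blue 0.23 70 off 0.0002 -0.02 0.022 z 0.072
blue 0.25 47 off 0.0014 -0.01 0.015 z 0.063
blue 0.27 55 off 0.0003 -0.014 0.016 z 0.064
blue 0.29 12 off 0.0007 -0.009 0.01 z 0.061
92 [ 0.4822 -0.2073  0.1148] [ 0.507 -0.195  0.125]
```

View pics/crop.png

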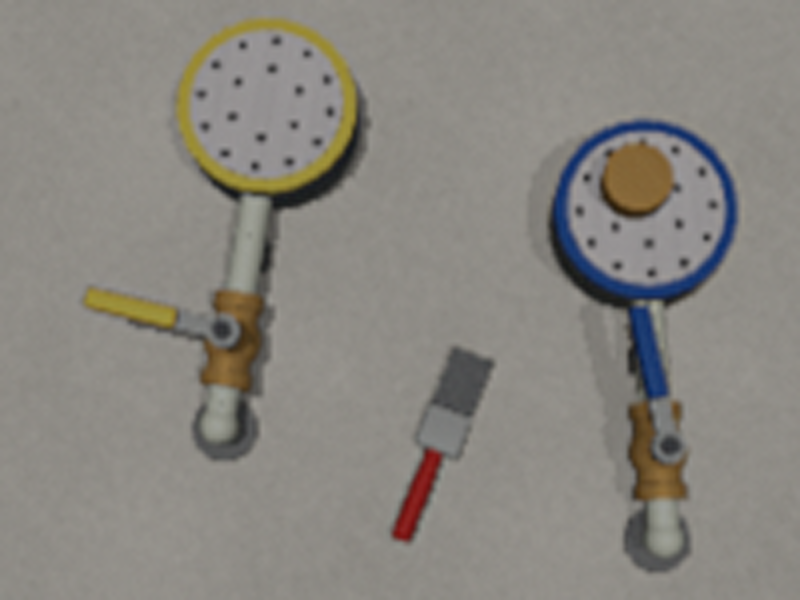

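The levers are not on their stops at the start: yellow stands about 6° open and blue about 81° open. The crop shows the yellow stem at about (222,329) and the blue stem at about (668,445). Next I'll write a small helper that turns world goals into row numbers.

```bash
cat > plan.py <<'E'
import numpy as np,json
from scipy.spatial.transform import Rotation as Ro
from station import ctrl
def now():
    s=ctrl.state();R=Ro.from_quat(s["ee_rot"]);x=R.apply([1,0,0])
    return np.array(s["tcp_pos"]),np.degrees(np.arctan2(x[1],x[0])),R,s
def show(poses):
    """poses: per-row (xyz, yaw of tool x); prints rows, tool assumed straight down"""
    p,y,R,s=now();print("now",p.round(4),"yaw",round(y,1),"tilt z",R.apply([0,0,1]).round(4),"F",s["wrist_force"].round(1),"gap",round(s["finger_gap"],3))
    rows=[]
    for q,yn in poses:
        q=np.array(q);d=q-p;a=np.radians(y);ex=np.array([np.cos(a),np.sin(a),0]);ey=np.array([ex[1],-ex[0],0])
        sh=np.array([d@ex,d@ey,-d[2]])/.12; t=-((yn-y+180)%360-180)/120
        sh=sh.round(3);t=round(t,3);rows.append([sh.tolist(),[0,0,t]])
        p=p+.12*(ex*sh[0]+ey*sh[1]+np.array([0,0,-sh[2]])); y-=t*120
    for i in range(0,len(rows),10):print(json.dumps(rows[i:i+10]).replace(" ",""))
def lin(q1,y1,n,m=0):
    p,y,_,_=now();dy=(y1-y+180)%360-180;q1=np.array(q1)
    return [(p+(q1-p)*k/n,y+dy*k/n) for k in range(1,n+1)]+[(q1,y1)]*m
E
python3 -c "
from plan import *
show(lin([.590,.246,.20],75.9,20))"
```

```text
now [0.1603 0.6033 0.2302] yaw 165.1 tilt z [-7.e-04 -2.e-03 -1.e+00] F [ 1.1  0.8 -0.6] gap 0.994
[[[-0.211,-0.098,0.013],[0,0,0.037]],[[-0.218,-0.081,0.012],[0,0,0.037]],[[-0.224,-0.064,0.013],[0,0,0.038]],[[-0.229,-0.046,0.012],[0,0,0.037]],[[-0.231,-0.029,0.013],[0,0,0.037]],[[-0.232,-0.01,0.012],[0,0,0.037]],[[-0.233,0.008,0.013],[0,0,0.037]],[[-0.231,0.026,0.013],[0,0,0.037]],[[-0.229,0.043,0.012],[0,0,0.038]],[[-0.225,0.062,0.013],[0,0,0.037]]]
[[[-0.219,0.078,0.012],[0,0,0.037]],[[-0.212,0.096,0.013],[0,0,0.037]],[[-0.204,0.112,0.012],[0,0,0.037]],[[-0.195,0.127,0.013],[0,0,0.037]],[[-0.185,0.142,0.012],[0,0,0.038]],[[-0.173,0.156,0.013],[0,0,0.037]],[[-0.16,0.169,0.013],[0,0,0.037]],[[-0.147,0.181,0.012],[0,0,0.037]],[[-0.132,0.191,0.013],[0,0,0.037]],[[-0.117,0.202,0.012],[0,0,0.037]]]
```

{"op": "step_arm", "data": {
  "targets": [
    [[-0.21,-0.1,0.01],[0,0,0.037]],
    [[-0.22,-0.08,0.01],[0,0,0.037]],
    [[-0.22,-0.06,0.01],[0,0,0.037]],
    [[-0.23,-0.05,0.01],[0,0,0.037]],
    [[-0.23,-0.03,0.01],[0,0,0.037]],
    [[-0.23,-0.01,0.01],[0,0,0.037]],
    [[-0.23,0.01,0.01],[0,0,0.037]],
    [[-0.23,0.03,0.01],[0,0,0.037]],
    [[-0.23,0.04,0.01],[0,0,0.037]],
    [[-0.22,0.06,0.01],[0,0,0.037]]
  ],
  "grip": 0.3
}}

```text
time: 0.93
tcp_pos: [0.3751, 0.4253, 0.2187]
ee_rot: [0.496, 0.868, -0.001, -0.0]
wrist_force: [0.0, 0.1, 0.1]
finger_gap: 0.702
grip_force: 0.0
```

{"op": "step_arm", "data": {
  "targets": [
    [[-0.22,0.08,0.01],[0,0,0.037]],
    [[-0.21,0.1,0.01],[0,0,0.037]],
    [[-0.2,0.11,0.01],[0,0,0.037]],
    [[-0.19,0.13,0.01],[0,0,0.037]],
    [[-0.18,0.14,0.01],[0,0,0.037]],
    [[-0.17,0.16,0.01],[0,0,0.037]],
    [[-0.16,0.17,0.01],[0,0,0.037]],
    [[-0.15,0.18,0.01],[0,0,0.037]],
    [[-0.13,0.19,0.01],[0,0,0.037]],
    [[-0.12,0.2,0.01],[0,0,0.037]]
  ]
}}

```text
time: 1.77
tcp_pos: [0.5908, 0.25, 0.2065]
ee_rot: [0.788, 0.616, -0.001, -0.0]
wrist_force: [-0.5, 0.9, 0.5]
finger_gap: 0.704
grip_force: 0.0
```

```bash
python3 -c "
from plan import *
show(lin([.590,.246,.095],75.9,8,2))"
```

```text
now [0.5908 0.25   0.2065] yaw 76.1 tilt z [-1.1e-03 -3.0e-04 -1.0e+00] F [-0.5  0.9  0.5] gap 0.704
[[[-0.004,0.0,0.116],[0,0,0.0]],[[-0.005,0.0,0.116],[0,0,0.0]],[[-0.004,0.001,0.117],[0,0,0.001]],[[-0.004,-0.0,0.116],[0,0,-0.0]],[[-0.004,0.0,0.116],[0,0,-0.0]],[[-0.005,0.0,0.116],[0,0,0.0]],[[-0.004,0.0,0.116],[0,0,0.0]],[[-0.004,0.001,0.116],[0,0,0.001]],[[-0.0,-0.0,0.0],[0,0,-0.0]],[[-0.0,-0.0,0.0],[0,0,-0.0]]]
```

{"op": "step_arm", "data": {
  "targets": [
    [[-0.004,0,0.12],[0,0,0]],
    [[-0.004,0,0.12],[0,0,0]],
    [[-0.004,0,0.12],[0,0,0]],
    [[-0.004,0,0.12],[0,0,0]],
    [[-0.004,0,0.12],[0,0,0]],
    [[-0.004,0,0.12],[0,0,0]],
    [[-0.004,0,0.12],[0,0,0]],
    [[-0.004,0,0.11],[0,0,0]],
    [[0,0,0],[0,0,0]],
    [[0,0,0],[0,0,0]]
  ]
}}

```text
time: 2.6
tcp_pos: [0.5883, 0.2471, 0.0919]
ee_rot: [0.786, 0.618, -0.001, -0.001]
wrist_force: [0.6, -0.1, -0.1]
finger_gap: 0.703
grip_force: 0.0
```

```bash
python3 -c "
from station import ctrl
import cv2,numpy as np
a=ctrl.read_camera('scene')['color'][130:290,260:480,::-1];b=ctrl.read_camera('top')['color'][130:290,200:420,::-1]
cv2.imwrite('pics/g1.png',cv2.resize(np.vstack([a,b]),None,fx=1.8,fy=1.8,interpolation=cv2.INTER_CUBIC))"
```

```text
(no output)
```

View pics/g1.png

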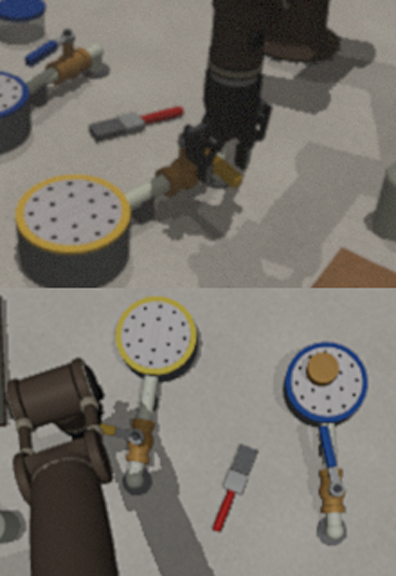

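The fingers straddle the yellow sleeve, at about (222,168) in the picture. Closing on it now.

{"op": "step_arm", "data": {
  "targets": [
    [[0,0,0],[0,0,0]],
    [[0,0,0],[0,0,0]],
    [[0,0,0],[0,0,0]],
    [[0,0,0],[0,0,0]],
    [[0,0,0],[0,0,0]],
    [[0,0,0],[0,0,0]],
    [[0,0,0],[0,0,0]],
    [[0,0,0],[0,0,0]],
    [[0,0,0],[0,0,0]],
    [[0,0,0],[0,0,0]]
  ],
  "grip": 1,
  "force": 30
}}

```text
time: 3.53
tcp_pos: [0.5907, 0.2476, 0.0944]
ee_rot: [0.786, 0.618, 0.001, 0.001]
wrist_force: [3.0, -0.3, 5.1]
finger_gap: 0.204
grip_force: 32.7
```

```bash
cat >> plan.py <<'E'
def arc(stem,y1,n,z=.092,y0=None):
    p,y,_,_=now();r=np.linalg.norm(p[:2]-stem);b=np.degrees(np.arctan2(*(p[:2]-stem)[::-1]));off=y-b
    print("r",r.round(4),"bearing",b.round(1));out=[]
    for k in range(1,n+1):
        a=b+(y1-b)*k/n;out.append(([stem[0]+r*np.cos(np.radians(a)),stem[1]+r*np.sin(np.radians(a)),z],a+off))
    return out
E
python3 -c "
from plan import *
show(arc(np.array([.569,.164]),-8,20))"
```

```text
r 0.0864 bearing 75.5
now [0.5907 0.2476 0.0944] yaw 76.3 tilt z [ 2.9e-03  5.0e-04 -1.0e+00] F [ 3.  -0.3  5.1] gap 0.204
[[[-0.003,0.052,0.02],[0,0,0.035]],[[-0.002,0.053,-0.0],[0,0,0.035]],[[-0.003,0.052,-0.0],[0,0,0.034]],[[-0.003,0.052,-0.0],[0,0,0.035]],[[-0.002,0.053,-0.0],[0,0,0.035]],[[-0.003,0.052,-0.0],[0,0,0.035]],[[-0.003,0.053,-0.0],[0,0,0.034]],[[-0.003,0.052,-0.0],[0,0,0.035]],[[-0.002,0.052,-0.0],[0,0,0.035]],[[-0.003,0.053,-0.0],[0,0,0.035]]]
[[[-0.003,0.052,-0.0],[0,0,0.034]],[[-0.003,0.052,-0.0],[0,0,0.035]],[[-0.002,0.053,-0.0],[0,0,0.035]],[[-0.003,0.052,-0.0],[0,0,0.035]],[[-0.003,0.052,-0.0],[0,0,0.035]],[[-0.002,0.053,-0.0],[0,0,0.034]],[[-0.003,0.052,-0.0],[0,0,0.035]],[[-0.003,0.052,-0.0],[0,0,0.035]],[[-0.002,0.053,-0.0],[0,0,0.035]],[[-0.003,0.052,-0.0],[0,0,0.034]]]
```

{"op": "step_arm", "data": {
  "targets": [
    [[-0.002,0.052,0],[0,0,0.035]],
    [[-0.002,0.052,0],[0,0,0.035]],
    [[-0.002,0.052,0],[0,0,0.035]],
    [[-0.002,0.052,0],[0,0,0.035]],
    [[-0.002,0.052,0],[0,0,0.035]],
    [[-0.002,0.052,0],[0,0,0.035]],
    [[-0.002,0.052,0],[0,0,0.035]],
    [[-0.002,0.052,0],[0,0,0.035]],
    [[-0.002,0.052,0],[0,0,0.035]],
    [[-0.002,0.052,0],[0,0,0.035]]
  ]
}}

```text
time: 4.37
tcp_pos: [0.6408, 0.2139, 0.0944]
ee_rot: [0.956, 0.293, 0.002, -0.001]
wrist_force: [2.7, 2.7, 5.7]
finger_gap: 0.204
grip_force: 31.7
```

```bash
python3 -c "
from plan import *
show(arc(np.array([.569,.164]),-8,10))"
```

```text
r 0.0874 bearing 34.8
now [0.6408 0.2139 0.0944] yaw 34.1 tilt z [ 0.0026  0.0025 -1.    ] F [2.7 2.7 5.7] gap 0.204
[[[-0.001,0.054,0.02],[0,0,0.036]],[[-0.002,0.055,0.0],[0,0,0.035]],[[-0.001,0.054,0.0],[0,0,0.036]],[[-0.001,0.054,0.0],[0,0,0.036]],[[-0.002,0.055,0.0],[0,0,0.035]],[[-0.001,0.054,0.0],[0,0,0.036]],[[-0.001,0.054,0.0],[0,0,0.036]],[[-0.002,0.055,0.0],[0,0,0.035]],[[-0.001,0.054,0.0],[0,0,0.036]],[[-0.001,0.055,0.0],[0,0,0.036]]]
```

Going well. I'll go to about −6°, then creep onto the stop.

{"op": "step_arm", "data": {
  "targets": [
    [[-0.002,0.053,0],[0,0,0.035]],
    [[-0.002,0.053,0],[0,0,0.035]],
    [[-0.002,0.053,0],[0,0,0.035]],
    [[-0.002,0.053,0],[0,0,0.035]],
    [[-0.002,0.053,0],[0,0,0.035]],
    [[-0.002,0.053,0],[0,0,0.035]],
    [[-0.002,0.053,0],[0,0,0.035]],
    [[-0.002,0.053,0],[0,0,0.035]],
    [[-0.001,0.04,0],[0,0,0.026]],
    [[0,0,0],[0,0,0]]
  ]
}}

```text
time: 5.2
tcp_pos: [0.6556, 0.1617, 0.0943]
ee_rot: [1.0, -0.024, 0.001, -0.002]
wrist_force: [1.5, 4.7, 4.3]
finger_gap: 0.207
grip_force: 31.1
```

{"op": "step_arm", "data": {
  "targets": [
    [[0,0.01,0],[0,0,0.007]],
    [[0,0.01,0],[0,0,0.007]],
    [[0,0.01,0],[0,0,0.007]],
    [[0,0.01,0],[0,0,0.007]],
    [[0,0,0],[0,0,0]],
    [[0,0,0],[0,0,0]],
    [[0,0,0],[0,0,0]],
    [[0,0,0],[0,0,0]],
    [[0,0,0],[0,0,0]],
    [[0,0,0],[0,0,0]]
  ]
}}

```text
time: 6.03
tcp_pos: [0.6552, 0.1574, 0.0943]
ee_rot: [0.999, -0.052, 0.001, -0.002]
wrist_force: [2.6, 4.4, 4.7]
finger_gap: 0.205
grip_force: 31.0
```

```bash
python3 -c "
from plan import *
show(arc(np.array([.569,.164]),-8,1));print(ctrl.state()['moment'])"
```

```text
r 0.0865 bearing -4.4
now [0.6552 0.1574 0.0943] yaw -5.9 tilt z [ 0.0026  0.0043 -1.    ] F [2.6 4.4 4.7] gap 0.205
[[[-0.0,0.045,0.02],[0,0,0.03]]]
[ 0.5467518  -0.36570978 -0.39419608]
```

{"op": "step_arm", "data": {
  "targets": [
    [[0,0.01,0],[0,0,0.006]],
    [[0,0.01,0],[0,0,0.006]],
    [[0,0.01,0],[0,0,0.006]],
    [[0,0.01,0],[0,0,0.006]],
    [[0,0,0],[0,0,0]],
    [[0,0,0],[0,0,0]],
    [[0,0,0],[0,0,0]],
    [[0,0,0],[0,0,0]],
    [[0,0,0],[0,0,0]],
    [[0,0,0],[0,0,0]]
  ]
}}

```text
time: 6.87
tcp_pos: [0.6549, 0.1543, 0.0943]
ee_rot: [0.997, -0.076, 0.002, -0.003]
wrist_force: [3.6, 8.1, 3.8]
finger_gap: 0.206
grip_force: 31.2
```

{"op": "step_arm", "data": {
  "targets": [
    [[0,0.01,0],[0,0,0.006]],
    [[0,0.01,0],[0,0,0.006]],
    [[0,0,0],[0,0,0]],
    [[0,0,0],[0,0,0]],
    [[0,0,0],[0,0,0]],
    [[0,0,0],[0,0,0]],
    [[0,0,0],[0,0,0]],
    [[0,0,0],[0,0,0]],
    [[0,0,0],[0,0,0]],
    [[0,0,0],[0,0,0]]
  ]
}}

```text
time: 7.7
tcp_pos: [0.6548, 0.1542, 0.0944]
ee_rot: [0.996, -0.087, 0.002, -0.005]
wrist_force: [4.9, 13.5, 3.9]
finger_gap: 0.207
grip_force: 39.4
```

```bash
python3 -c "
from plan import *
show(arc(np.array([.569,.164]),-8,1));print(ctrl.state()['moment'])"
```

```text
r 0.0863 bearing -6.5
now [0.6548 0.1542 0.0944] yaw -10.0 tilt z [ 0.0048  0.009  -0.9999] F [ 4.9 13.5  3.9] gap 0.207
[[[0.001,0.018,0.02],[0,0,0.012]]]
[ 1.96805836 -0.51900861  0.81266879]
```

The tool has stopped moving and the force is rising, so this is the stop. One more small push, then I'll check before letting go.

{"op": "step_arm", "data": {
  "targets": [
    [[0,0.02,0],[0,0,0]],
    [[0,0.01,0],[0,0,0]],
    [[0,0,0],[0,0,0]],
    [[0,0,0],[0,0,0]],
    [[0,0,0],[0,0,0]],
    [[0,0,0],[0,0,0]],
    [[0,-0.01,0],[0,0,0]],
    [[0,-0.02,0],[0,0,0]],
    [[0,-0.01,0],[0,0,0]],
    [[0,0,0],[0,0,0]]
  ]
}}

```text
time: 8.53
tcp_pos: [0.6547, 0.1542, 0.0943]
ee_rot: [0.996, -0.087, 0.002, -0.003]
wrist_force: [3.9, 11.0, 4.6]
finger_gap: 0.206
grip_force: 39.1
```

{"op": "step_arm", "data": {
  "targets": [
    [[0,0,0],[0,0,0]],
    [[0,0,0],[0,0,0]],
    [[0,0,0],[0,0,0]],
    [[0,0,0],[0,0,0]],
    [[0,0,0],[0,0,0]],
    [[0,0,0],[0,0,0]],
    [[0,0,0],[0,0,0]],
    [[0,0,0],[0,0,0]],
    [[0,0,0],[0,0,0]],
    [[0,0,0],[0,0,0]]
  ],
  "grip": 0.3
}}

```text
time: 9.37
tcp_pos: [0.6535, 0.1491, 0.0933]
ee_rot: [0.996, -0.088, 0.0, -0.0]
wrist_force: [0.5, -0.1, 0.0]
finger_gap: 0.702
grip_force: 0.0
```

{"op": "step_arm", "data": {
  "targets": [
    [[0,0,-0.05],[0,0,0]],
    [[0,0,-0.15],[0,0,0]],
    [[0,0,-0.15],[0,0,0]],
    [[0,0,-0.2],[0,0,0]],
    [[0,0,-0.2],[0,0,0]],
    [[0,0,-0.2],[0,0,0]],
    [[0,0,-0.1],[0,0,0]],
    [[0,0,0],[0,0,0]],
    [[0,0,0],[0,0,0]],
    [[0,0,0],[0,0,0]]
  ]
}}

```text
time: 10.2
tcp_pos: [0.6523, 0.149, 0.2175]
ee_rot: [0.996, -0.088, -0.001, 0.0]
wrist_force: [-0.2, -0.2, -0.9]
finger_gap: 0.7
grip_force: 0.0
```

```bash
python3 -c "
from plan import *
show(lin([.556,-.189,.20],11.7,20))"
```

```text
now [0.6523 0.149  0.2175] yaw -10.1 tilt z [-2.9e-03 -5.0e-04 -1.0e+00] F [-0.2 -0.2 -0.9] gap 0.7
[[[-0.015,0.146,0.007],[0,0,-0.009]],[[-0.017,0.145,0.008],[0,0,-0.009]],[[-0.021,0.145,0.007],[0,0,-0.009]],[[-0.023,0.145,0.007],[0,0,-0.009]],[[-0.026,0.144,0.007],[0,0,-0.009]],[[-0.028,0.143,0.008],[0,0,-0.009]],[[-0.031,0.144,0.007],[0,0,-0.01]],[[-0.035,0.142,0.007],[0,0,-0.009]],[[-0.036,0.142,0.008],[0,0,-0.009]],[[-0.04,0.141,0.007],[0,0,-0.009]]]
[[[-0.042,0.14,0.007],[0,0,-0.009]],[[-0.045,0.139,0.008],[0,0,-0.009]],[[-0.047,0.139,0.007],[0,0,-0.009]],[[-0.05,0.137,0.007],[0,0,-0.009]],[[-0.053,0.137,0.007],[0,0,-0.009]],[[-0.055,0.136,0.008],[0,0,-0.009]],[[-0.058,0.134,0.007],[0,0,-0.009]],[[-0.06,0.134,0.007],[0,0,-0.009]],[[-0.063,0.132,0.008],[0,0,-0.009]],[[-0.065,0.131,0.007],[0,0,-0.01]]]
```

{"op": "step_arm", "data": {
  "targets": [
    [[-0.015,0.145,0.007],[0,0,-0.009]],
    [[-0.02,0.145,0.007],[0,0,-0.009]],
    [[-0.02,0.145,0.007],[0,0,-0.009]],
    [[-0.025,0.145,0.007],[0,0,-0.009]],
    [[-0.025,0.145,0.007],[0,0,-0.009]],
    [[-0.03,0.145,0.007],[0,0,-0.009]],
    [[-0.03,0.145,0.007],[0,0,-0.009]],
    [[-0.035,0.14,0.007],[0,0,-0.009]],
    [[-0.035,0.14,0.007],[0,0,-0.009]],
    [[-0.04,0.14,0.007],[0,0,-0.009]]
  ]
}}

```text
time: 11.03
tcp_pos: [0.6029, -0.0202, 0.2081]
ee_rot: [1.0, 0.007, -0.002, -0.0]
wrist_force: [1.2, -0.3, -0.3]
finger_gap: 0.698
grip_force: 0.0
```

{"op": "step_arm", "data": {
  "targets": [
    [[-0.04,0.14,0.007],[0,0,-0.009]],
    [[-0.045,0.14,0.007],[0,0,-0.009]],
    [[-0.045,0.14,0.007],[0,0,-0.009]],
    [[-0.05,0.14,0.007],[0,0,-0.009]],
    [[-0.05,0.135,0.007],[0,0,-0.009]],
    [[-0.055,0.135,0.007],[0,0,-0.009]],
    [[-0.06,0.135,0.007],[0,0,-0.009]],
    [[-0.06,0.135,0.007],[0,0,-0.009]],
    [[-0.065,0.13,0.007],[0,0,-0.009]],
    [[-0.065,0.13,0.007],[0,0,-0.009]]
  ]
}}

```text
time: 11.87
tcp_pos: [0.5548, -0.1887, 0.1998]
ee_rot: [0.995, 0.101, -0.002, -0.001]
wrist_force: [-0.6, -0.2, -0.1]
finger_gap: 0.704
grip_force: 0.0
```

```bash
cat > chk.py <<'E'
from h import *
from station import ctrl
import sys
T=ctrl.read_camera("top");W=cloud(T)
for col in HUE:
    hsv=cv2.cvtColor(T["color"],cv2.COLOR_RGB2HSV);h=HUE[col]
    m=(cv2.inRange(hsv,(h[0],h[2],h[3]),(h[1],255,255))>0)&(W[...,2]>.105)&(W[...,2]<.13)&(W[...,0]>.35)&(W[...,0]<.72)
    v,u=np.nonzero(m)
    if len(u)<20: print(col,len(u));continue
    q=np.array([onz(T,p,.119)[:2] for p in np.c_[u,v]]);w=np.linalg.svd(q-q.mean(0))[2][0]
    print(col,len(u),q.mean(0).round(4),"axis",np.degrees(np.arctan2(w[1],w[0])).round(1))
cv2.imwrite(sys.argv[1],cv2.resize(T["color"][130:290,200:420,::-1],(800,582),interpolation=cv2.INTER_CUBIC))
E
python3 chk.py pics/c1.png; python3 -c "
from plan import *
show(lin([.5563,-.19,.092],11.7,8,2))"
```

```text
yellow 253 [ 0.6786 -0.0377] axis -81.2
blue 56 [ 0.5317 -0.2081] axis 82.3
now [ 0.554  -0.1917  0.1996] yaw 11.5 tilt z [-0.0053 -0.001  -1.    ] F [-0.5 -1.3  0.7] gap 0.697
[[[0.003,-0.001,0.112],[0,0,-0.0]],[[0.003,-0.001,0.112],[0,0,-0.0]],[[0.002,-0.002,0.112],[0,0,-0.001]],[[0.003,-0.001,0.113],[0,0,0.0]],[[0.003,-0.001,0.112],[0,0,0.0]],[[0.003,-0.001,0.112],[0,0,-0.0]],[[0.002,-0.002,0.112],[0,0,-0.0]],[[0.003,-0.001,0.112],[0,0,-0.0]],[[0.0,0.0,0.0],[0,0,-0.0]],[[0.0,0.0,0.0],[0,0,-0.0]]]
```

View pics/c1.png

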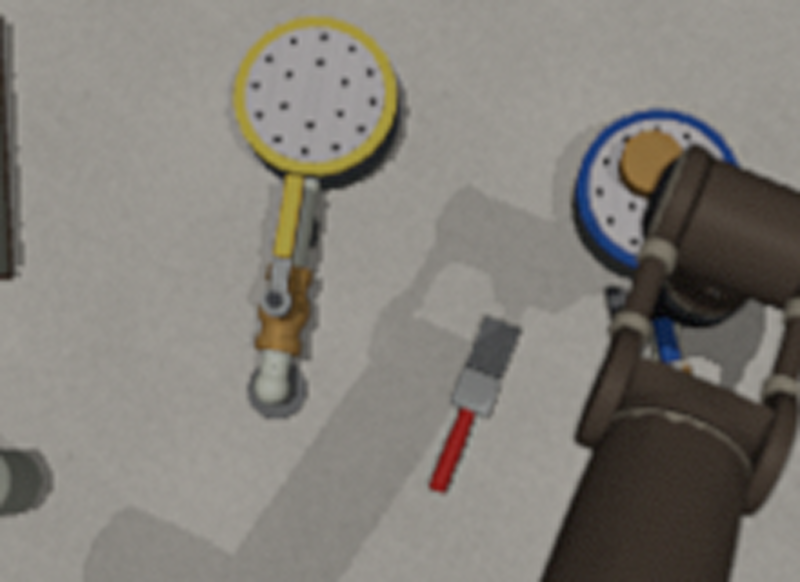

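The yellow lever, from (295,180) to (275,298), now lies in line with its pipe. I'll measure its angle properly and descend on the blue lever.

{"op": "step_arm", "data": {
  "targets": [
    [[0.003,-0.001,0.112],[0,0,0]],
    [[0.003,-0.001,0.112],[0,0,0]],
    [[0.003,-0.001,0.112],[0,0,0]],
    [[0.003,-0.001,0.112],[0,0,0]],
    [[0.003,-0.001,0.112],[0,0,0]],
    [[0.003,-0.001,0.112],[0,0,0]],
    [[0.003,-0.001,0.112],[0,0,0]],
    [[0.003,-0.001,0.11],[0,0,0]],
    [[0,0,0],[0,0,0]],
    [[0,0,0],[0,0,0]]
  ]
}}

```text
time: 12.75
tcp_pos: [0.5585, -0.1866, 0.0938]
ee_rot: [0.995, 0.1, -0.001, -0.001]
wrist_force: [0.2, 1.7, 0.0]
finger_gap: 0.7
grip_force: 0.0
```

```bash
sed -i 's/(W\[...,0\]<.72)/(W[...,0]<.70)\&(abs(W[...,1]-(.2 if col=="yellow" else -.19))<.1)/' chk.py; python3 chk.py pics/c2.png; python3 -c "
from plan import *
show([]);c=ctrl.read_camera('scene')['color'][130:290,200:420,::-1]
import cv2;cv2.imwrite('pics/g2.png',cv2.resize(c,(800,582),interpolation=cv2.INTER_CUBIC))"
```

```text
yellow 111 [0.6491 0.1523] axis 172.7
blue 8
now [ 0.5594 -0.187   0.095 ] yaw 11.5 tilt z [-2.e-04  1.e-04 -1.e+00] F [-0.8 -1.1  0.6] gap 0.699
```

View pics/g2.png

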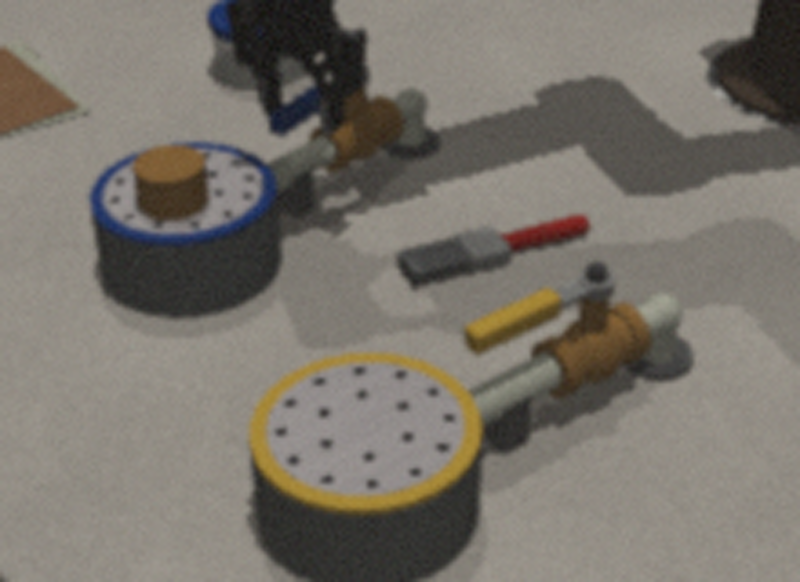

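The yellow lever is at −7.3°, in line with its pipe at about −8°. The fingers straddle the blue sleeve at about (300,105). Closing.

{"op": "step_arm", "data": {
  "targets": [
    [[0,0,0],[0,0,0]],
    [[0,0,0],[0,0,0]],
    [[0,0,0],[0,0,0]],
    [[0,0,0],[0,0,0]],
    [[0,0,0],[0,0,0]],
    [[0,0,0],[0,0,0]],
    [[0,0,0],[0,0,0]],
    [[0,0,0],[0,0,0]],
    [[0,0,0],[0,0,0]],
    [[0,0,0],[0,0,0]]
  ],
  "grip": 1,
  "force": 30
}}

```text
time: 13.68
tcp_pos: [0.5603, -0.1881, 0.0963]
ee_rot: [0.995, 0.101, 0.001, 0.001]
wrist_force: [-0.1, -3.3, 5.0]
finger_gap: 0.205
grip_force: 31.2
```

```bash
python3 -c "
from plan import *
show(arc(np.array([.473,-.2065]),93,20))"
```

```text
r 0.0892 bearing 11.9
now [ 0.5603 -0.1881  0.0963] yaw 11.6 tilt z [ 0.0022 -0.002  -1.    ] F [-0.1 -3.3  5. ] gap 0.205
[[[-0.002,-0.053,0.036],[0,0,-0.034]],[[-0.002,-0.052,-0.0],[0,0,-0.034]],[[-0.003,-0.053,-0.0],[0,0,-0.033]],[[-0.002,-0.052,-0.0],[0,0,-0.034]],[[-0.002,-0.053,-0.0],[0,0,-0.034]],[[-0.002,-0.052,-0.0],[0,0,-0.034]],[[-0.002,-0.053,-0.0],[0,0,-0.033]],[[-0.003,-0.053,-0.0],[0,0,-0.034]],[[-0.002,-0.052,-0.0],[0,0,-0.034]],[[-0.002,-0.053,-0.0],[0,0,-0.034]]]
[[[-0.002,-0.052,-0.0],[0,0,-0.034]],[[-0.002,-0.053,-0.0],[0,0,-0.033]],[[-0.003,-0.052,-0.0],[0,0,-0.034]],[[-0.002,-0.053,-0.0],[0,0,-0.034]],[[-0.002,-0.052,-0.0],[0,0,-0.034]],[[-0.002,-0.053,-0.0],[0,0,-0.033]],[[-0.003,-0.053,-0.0],[0,0,-0.034]],[[-0.002,-0.052,-0.0],[0,0,-0.034]],[[-0.002,-0.053,-0.0],[0,0,-0.034]],[[-0.002,-0.052,-0.0],[0,0,-0.034]]]
```

{"op": "step_arm", "data": {
  "targets": [
    [[-0.002,-0.053,0],[0,0,-0.034]],
    [[-0.002,-0.053,0],[0,0,-0.034]],
    [[-0.002,-0.053,0],[0,0,-0.034]],
    [[-0.002,-0.053,0],[0,0,-0.034]],
    [[-0.002,-0.053,0],[0,0,-0.034]],
    [[-0.002,-0.053,0],[0,0,-0.034]],
    [[-0.002,-0.053,0],[0,0,-0.034]],
    [[-0.002,-0.053,0],[0,0,-0.034]],
    [[-0.002,-0.053,0],[0,0,-0.034]],
    [[-0.002,-0.053,0],[0,0,-0.034]]
  ]
}}

```text
time: 14.52
tcp_pos: [0.527, -0.1372, 0.0963]
ee_rot: [0.896, 0.443, -0.0, 0.003]
wrist_force: [-0.4, -11.6, 4.6]
finger_gap: 0.202
grip_force: 31.7
```

```bash
python3 -c "
from plan import *
show(arc(np.array([.473,-.2065]),93,10))"
```

```text
r 0.0878 bearing 52.1
now [ 0.527  -0.1372  0.0963] yaw 52.6 tilt z [ 0.002  -0.0059 -1.    ] F [ -0.4 -11.6   4.6] gap 0.202
[[[-0.001,-0.052,0.036],[0,0,-0.034]],[[-0.002,-0.052,0.0],[0,0,-0.034]],[[-0.001,-0.053,0.0],[0,0,-0.034]],[[-0.002,-0.052,0.0],[0,0,-0.034]],[[-0.001,-0.052,0.0],[0,0,-0.034]],[[-0.001,-0.052,0.0],[0,0,-0.035]],[[-0.002,-0.053,0.0],[0,0,-0.034]],[[-0.001,-0.052,0.0],[0,0,-0.034]],[[-0.002,-0.052,0.0],[0,0,-0.034]],[[-0.001,-0.052,0.0],[0,0,-0.034]]]
```

{"op": "step_arm", "data": {
  "targets": [
    [[-0.008,-0.053,0],[0,0,-0.034]],
    [[-0.006,-0.053,0],[0,0,-0.034]],
    [[-0.004,-0.053,0],[0,0,-0.034]],
    [[-0.002,-0.053,0],[0,0,-0.034]],
    [[-0.002,-0.053,0],[0,0,-0.034]],
    [[-0.002,-0.053,0],[0,0,-0.034]],
    [[-0.002,-0.053,0],[0,0,-0.034]],
    [[-0.002,-0.053,0],[0,0,-0.034]],
    [[-0.001,-0.04,0],[0,0,-0.026]],
    [[0,0,0],[0,0,0]]
  ]
}}

```text
time: 15.35
tcp_pos: [0.4759, -0.1204, 0.0964]
ee_rot: [0.717, 0.697, -0.0, 0.005]
wrist_force: [2.6, -12.1, -0.0]
finger_gap: 0.206
grip_force: 33.7
```

{"op": "step_arm", "data": {
  "targets": [
    [[0,-0.01,0],[0,0,-0.006]],
    [[0,-0.01,0],[0,0,-0.006]],
    [[0,-0.01,0],[0,0,-0.006]],
    [[0,-0.01,0],[0,0,-0.006]],
    [[0,0,0],[0,0,0]],
    [[0,0,0],[0,0,0]],
    [[0,0,0],[0,0,0]],
    [[0,0,0],[0,0,0]],
    [[0,0,0],[0,0,0]],
    [[0,0,0],[0,0,0]]
  ]
}}

```text
time: 16.18
tcp_pos: [0.4722, -0.1205, 0.0964]
ee_rot: [0.701, 0.714, -0.0, 0.005]
wrist_force: [4.3, -12.4, -0.6]
finger_gap: 0.203
grip_force: 31.3
```

```bash
python3 -c "
from plan import *
show(arc(np.array([.473,-.2065]),93,1))"
```

```text
r 0.086 bearing 90.5
now [ 0.4722 -0.1205  0.0964] yaw 91.0 tilt z [ 0.0071 -0.0072 -0.9999] F [  4.3 -12.4  -0.6] gap 0.203
[[[-0.0,-0.031,0.036],[0,0,-0.021]]]
```

{"op": "step_arm", "data": {
  "targets": [
    [[-0.005,-0.01,0],[0,0,-0.006]],
    [[-0.005,-0.01,0],[0,0,-0.006]],
    [[0,-0.01,0],[0,0,-0.006]],
    [[0,0,0],[0,0,0]],
    [[0,0,0],[0,0,0]],
    [[0,0,0],[0,0,0]],
    [[0,0,0],[0,0,0]],
    [[0,0,0],[0,0,0]],
    [[0,0,0],[0,0,0]],
    [[0,0,0],[0,0,0]]
  ]
}}

```text
time: 17.02
tcp_pos: [0.4714, -0.1205, 0.0965]
ee_rot: [0.688, 0.725, 0.003, 0.007]
wrist_force: [11.1, -7.1, -5.2]
finger_gap: 0.208
grip_force: 29.7
```

{"op": "step_arm", "data": {
  "targets": [
    [[0,-0.01,0],[0,0,-0.004]],
    [[0,-0.01,0],[0,0,-0.004]],
    [[0,0,0],[0,0,0]],
    [[0,0,0],[0,0,0]],
    [[0,0,0],[0,0,0]],
    [[0,0,0],[0,0,0]],
    [[0,0,0],[0,0,0]],
    [[0,0,0],[0,0,0]],
    [[0,0,0],[0,0,0]],
    [[0,0,0],[0,0,0]]
  ]
}}

```text
time: 17.85
tcp_pos: [0.4713, -0.1205, 0.0966]
ee_rot: [0.684, 0.73, 0.005, 0.008]
wrist_force: [16.7, -6.7, -11.8]
finger_gap: 0.205
grip_force: 33.2
```

{"op": "step_arm", "data": {
  "targets": [
    [[0,-0.01,0],[0,0,-0.002]],
    [[0,-0.01,0],[0,0,-0.002]],
    [[0,0,0],[0,0,0]],
    [[0,0,0],[0,0,0]],
    [[0,0,0],[0,0,0]],
    [[0,0,0],[0,0,0]],
    [[0,0,0],[0,0,0]],
    [[0,0,0],[0,0,0]],
    [[0,0,0],[0,0,0]],
    [[0,0,0],[0,0,0]]
  ]
}}

```text
time: 18.68
tcp_pos: [0.4713, -0.1206, 0.0967]
ee_rot: [0.681, 0.732, 0.007, 0.01]
wrist_force: [22.9, -4.8, -16.3]
finger_gap: 0.205
grip_force: 36.3
```

It's firmly at the stop: x is held at 0.4713 while the force climbs. I'll relax, release, lift and check.

{"op": "step_arm", "data": {
  "targets": [
    [[0,0.01,0],[0,0,0]],
    [[0,0.01,0],[0,0,0]],
    [[0,0.01,0],[0,0,0]],
    [[0,0.005,0],[0,0,0]],
    [[0,0,0],[0,0,0]],
    [[0,0,0],[0,0,0]],
    [[0,0,0],[0,0,0]],
    [[0,0,0],[0,0,0]],
    [[0,0,0],[0,0,0]],
    [[0,0,0],[0,0,0]]
  ]
}}

```text
time: 19.52
tcp_pos: [0.4714, -0.1206, 0.0966]
ee_rot: [0.68, 0.733, 0.004, 0.007]
wrist_force: [12.1, -8.0, -7.2]
finger_gap: 0.204
grip_force: 35.9
```

{"op": "step_arm", "data": {
  "targets": [
    [[0,0,0],[0,0,0]],
    [[0,0,0],[0,0,0]],
    [[0,0,0],[0,0,0]],
    [[0,0,0],[0,0,0]],
    [[0,0,0],[0,0,0]],
    [[0,0,0],[0,0,0]],
    [[0,0,0],[0,0,0]],
    [[0,0,0],[0,0,0]],
    [[0,0,0],[0,0,0]],
    [[0,0,0],[0,0,0]]
  ],
  "grip": 0.3
}}

```text
time: 20.35
tcp_pos: [0.4649, -0.118, 0.0952]
ee_rot: [0.678, 0.735, 0.0, 0.0]
wrist_force: [-0.3, -0.5, 0.3]
finger_gap: 0.698
grip_force: 0.0
```

{"op": "step_arm", "data": {
  "targets": [
    [[0,0,-0.05],[0,0,0]],
    [[0,0,-0.15],[0,0,0]],
    [[0,0,-0.15],[0,0,0]],
    [[0,0,-0.2],[0,0,0]],
    [[0,0,-0.2],[0,0,0]],
    [[0,0,-0.2],[0,0,0]],
    [[0,0,-0.2],[0,0,0]],
    [[0,0,-0.1],[0,0,0]],
    [[0,0,0],[0,0,0]],
    [[0,0,0],[0,0,0]]
  ]
}}

```text
time: 21.18
tcp_pos: [0.4653, -0.1182, 0.2461]
ee_rot: [0.678, 0.735, 0.0, 0.001]
wrist_force: [0.0, -0.4, -0.8]
finger_gap: 0.7
grip_force: 0.0
```

{"op": "step_arm", "data": {
  "targets": [
    [[0.15,0,0],[0,0,0]],
    [[0.15,0,0],[0,0,0]],
    [[0.15,0,0],[0,0,0]],
    [[0.15,0,0],[0,0,0]],
    [[0.15,0,0],[0,0,0]],
    [[0.15,0,0],[0,0,0]],
    [[0.15,0,0],[0,0,0]],
    [[0.1,0,0],[0,0,0]],
    [[0,0,0],[0,0,0]],
    [[0,0,0],[0,0,0]]
  ]
}}

```text
time: 22.02
tcp_pos: [0.4528, 0.0197, 0.2437]
ee_rot: [0.678, 0.735, -0.001, -0.001]
wrist_force: [-0.7, 0.6, 0.6]
finger_gap: 0.705
grip_force: 0.0
```

```bash
python3 chk.py pics/f.png
```

```text
yellow 110 [0.6493 0.1522] axis 173.1
blue 99 [ 0.4693 -0.1304] axis 92.2
```

View pics/f.png

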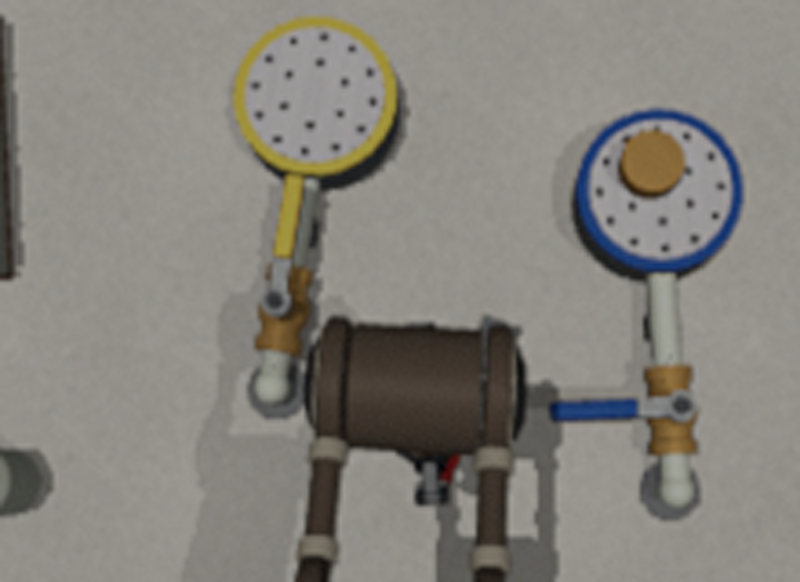

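The yellow lever is in line with its pipe, and the blue lever, from (555,410) to (680,405), is square across its pipe. The weight is still on the blue plate and the gripper is clear of everything.

```bash
python3 -c "
from station import ctrl
print(ctrl.close_job())"
```

```text
the job is handed in; nothing more can be done
None
```

The job is handed in: I turned the yellow valve fully open to its stop first, then the blue valve fully shut to its stop; the gripper touched only the two levers, and it took about 22 s.

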